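# Press home the proud battery contact

### The job

Three black battery holders lie on the bench, each with a copper contact in its central tower; in one of them the contact has been left standing proud. Press that contact fully home, gently, with the fingertips from above, then withdraw. Do not touch the other two holders, do not lift or shift the holder you work on, and leave the transformer, key cap strip and display cover where they lie.

Things in the scene. Friction and masses are not known exactly. Their poses are not given: they have to be found in the camera images.
- holder_a: a loose black plastic battery holder, 90 (its x) x 60 (its y) mm base plate 5 mm thick with 14 mm high ribs at the ends, and in the middle a 44 x 38 mm hollow tower whose rim is 26 mm above the bench; origin at the centre of the underside, z up; about 0.15 kg. This is the one whose contact stands proud; it may lie in any of the three places.
- holder_b: a loose black plastic battery holder, 90 (its x) x 60 (its y) mm base plate 5 mm thick with 14 mm high ribs at the ends, and in the middle a 44 x 38 mm hollow tower whose rim is 26 mm above the bench; origin at the centre of the underside, z up; about 0.15 kg. Its contact is already home; must not be touched.
- holder_c: a loose black plastic battery holder, 90 (its x) x 60 (its y) mm base plate 5 mm thick with 14 mm high ribs at the ends, and in the middle a 44 x 38 mm hollow tower whose rim is 26 mm above the bench; origin at the centre of the underside, z up; about 0.15 kg. Its contact is already home; must not be touched.
- contact_a_top (a point): The spot to press. Point at the centre of the top face of the copper contact (a 28 x 22 mm flat-topped copper clip, long side along the holder's x) of holder_a, on the holder's centre line.
- contact_b_top (a point): Point at the centre of the top face of the copper contact (a 28 x 22 mm flat-topped copper clip, long side along the holder's x) of holder_b.
- contact_c_top (a point): Point at the centre of the top face of the copper contact (a 28 x 22 mm flat-topped copper clip, long side along the holder's x) of holder_c.
- contact_a (a joint): How far the proud contact of holder_a is pressed in. In m: 0 = fully proud (contact top 41 mm above the bench, 15 mm above the tower rim), 0.012 = fully home on a hard stop (top 29 mm above the bench, still 3 mm above the rim). Grows as it is pressed straight down; sliding friction about 3 N, no spring: it stays where it is left. Starts between 0 and 0.002.
- contact_b (a joint): The same for holder_b; starts home, at about 0.012.
- contact_c (a joint): The same for holder_c; starts home, at about 0.012.
- transformer: loose grey transformer, 56 (x) x 44 (y) mm, 42 mm high, 0.35 kg; origin at the centre of its underside. Bystander.
- key_strip: loose orange strip of six key caps, 22 (x) x 112 (y) mm, 12 mm high; origin at the centre of its underside. Bystander.
- display_cover: loose clear plastic display cover, 40 (x) x 120 (y) mm, 12 mm high; origin at the centre of its underside. Bystander.

How it is judged:
By the outcome, as a careful person would: the job done as asked, in the order asked, and still so for the second after the job is handed in, with the robot touching nothing.
It also fails if it takes over 32 s, if anything falls off the work surface, if the arm or the gripper's body presses on something with over 40 N, if the wrist force passes 120 N, or if a joint passes its speed limit or range.

### The arm

A 6-joint arm with a two-finger parallel gripper is mounted at the origin on the work surface. World frame = base frame: x ahead of the robot, y to its left, z up, the work surface at z = 0. Lengths are in m, angles in degrees, forces in N, time in s.
With the tool pointing down it reaches from about 0.25 to 0.725 m from the base axis. Payload 9.7 kg.
Tool frame: the origin (TCP) lies between the finger pads; the fingertips stand 19 mm ahead of it and the grasp point (between the pads) is the TCP; z points along the fingers, y is the line along which they close (so a half turn about z gives the same grasp; the last joint's range is limited). The gripper opens to 85 mm and grips with 20 to 120 N. Pads are 22 mm wide; open, the fingers measure 114 mm over their backs; the gripper's body (76 mm by 85 mm) begins 54 mm behind the grasp point. The pads swing forward as they close: fully open they stand 13 mm farther back than shut.
Start: joints at [-66.005, 4.979, 10.078, 95.1, 0, 90], TCP at [0.224, -0.502, 0.25] pointing down, gripper open.
Joint ranges: [-179.16, 179.16], [-48.56, 103.87], [-65.8, 70.77], [-126.05, 130.52], [-82.76, 87.17], [-180, 180]. Speed limits (degrees/s): [127.2, 127.2, 147.25, 180, 180, 180].

### API

Orientations are given as [roll, pitch, yaw] about the fixed x, y, z axes, in that order (R = Rz(yaw) Ry(pitch) Rx(roll)).
In Python, from workcell import bot gives the robot as it stands. The module is installed in compiled form; this text tells all that it offers.
- The arm moves only by the shell command python3 -m crank 'ROWS' [OPENING] [FORCE]. ROWS is JSON, a list that holds one entry, the list of rows, each a list of 6 numbers: the shift along the world's x, y, z as a fraction of full scale, then the turn, a rotation vector about the world's x, y, z as a fraction of full scale. In form: [[[x, y, z, wx, wy, wz], ...]]. A call has 1 to 20 rows; each row shifts and turns the commanded pose from where the row before left it; what a row does not reach is not made up. Full scale, the value 1, is 20 mm for a shift and 0.12 rad for a turn. A row lasts 1/12 s, in which the tool goes at most 41.7 mm and 7.16 degrees, less where a joint would pass 70% of its speed; a pose out of reach is approached as far as the arm can. A call with a number of a shift or a turn outside -1 to 1 is refused whole. A call with a gripper value outside its range is refused whole. OPENING is the opening, from 0 (shut) to 1 (fully open), set as the call begins (- or left out, the last holds). The fingers move at their own pace and stop on an object; FORCE is the grip in N (left out, the last holds). Time passes only in rows, so rows that do not move let the fingers close. It gives the time, the measured TCP pose, the force, the opening and the grip force at its end, in the units of the state.
- bot.get_obs(): the state, without advancing time (a new reading comes with each control period).
- bot.camera(name): name is "side" or "top"; returns the picture (400x640x3 uint8, red, green, blue); there is no depth.
- bot.camera_model(name): a dict with "vertical_fov" (degrees; the focal length in pixels is half the picture's height over the tangent of half this angle, whatever the lens; pixels are square), "cx", "cy" (the principal point, pixels), "k1" (the pictures are not rectified: a ray, as slopes to the right and down, at radius r is drawn at 1 + k1 r^2 times it, then the intrinsics apply), "R" (3x3) and "t" (3): a world point X has camera coordinates R X + t. Camera axes: x right, y down, z forward; pixel columns grow to the right and rows downward; lengths in m; the calibration is good to about 2 mm. A picture is of the moment at which its call begins. camera_model takes no time and is no camera call.
- bot.job_done(): hands the job in; it is judged then, once.
The state is a dict: "time": time; "q": joint angles; "qd": joint speeds; "joint_efforts": joint torques, N m; "ee_pos": TCP position; "tcp_rot": TCP orientation; "wrist_force": force on the tool from outside, world axes, zero at the start; "torque": the same for the moment, N m; "opening": finger opening in m; "grasp_force": force on a finger pad.
Only numpy, scipy, OpenCV 4.12 (cv2) and the standard library are available. Lean on these libraries where they do the work, as an engineer would, in place of code of your own. Each camera call takes 0.05 s, during which the arm holds its last target. There are 200 camera calls.

## Working session

There is one attempt and no reset: what is moved stays moved. The work goes in short steps, Python scripts to look and compute and a shell command to move; the robot and the scene stay as the last step left them, time stands still between calls to the robot, and variables do not carry over. Pictures are saved under pics/ and viewed, at most 10 in all, crops included, and the job is handed in when it is done.

```bash
mkdir -p pics; python3 - <<'E'
from workcell import bot
import cv2
for n in("side","top"):
    i=bot.camera(n); cv2.imwrite(f"pics/{n}0.png",cv2.cvtColor(i,cv2.COLOR_RGB2BGR)); m=bot.camera_model(n); print(n,m)
o=bot.get_obs(); print(o["time"],o["ee_pos"],o["tcp_rot"],o["opening"],o["wrist_force"])
E
```

```text
side {'vertical_fov': 53.15844555894623, 'cx': 321.2569838597137, 'cy': 195.4895734595549, 'k1': -0.03049790318551363, 'R': array([[ 0.96955153, -0.24481643,  0.00589433],
       [-0.1656073 , -0.67320921, -0.72066884],
       [ 0.18039969,  0.69774944, -0.69325441]]), 't': array([-0.52696029,  0.16027831,  0.70938971])}
top {'vertical_fov': 53.768506049152464, 'cx': 319.7676739367186, 'cy': 202.96311108223736, 'k1': -0.08824175291333715, 'R': array([[ 0.00708658, -0.99967312, -0.0245647 ],
       [-0.98413771, -0.00261757, -0.17738691],
       [ 0.17726462,  0.02543212, -0.98383457]]), 't': array([0.01179498, 0.56700413, 0.83408083])}
0.1 [ 0.22357559 -0.50231841  0.24965494] [-1.79932586e+02  2.73587312e-04  2.39941262e+01] 0.08540330662928934 [ 0.12219532 -0.2235866   1.09314882]
```

View pics/side0.png

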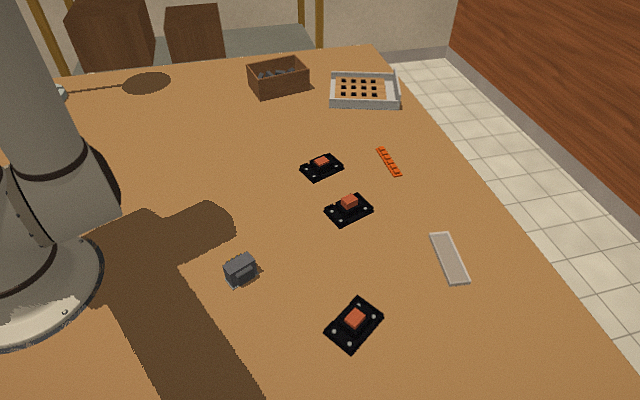

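View pics/top0.png

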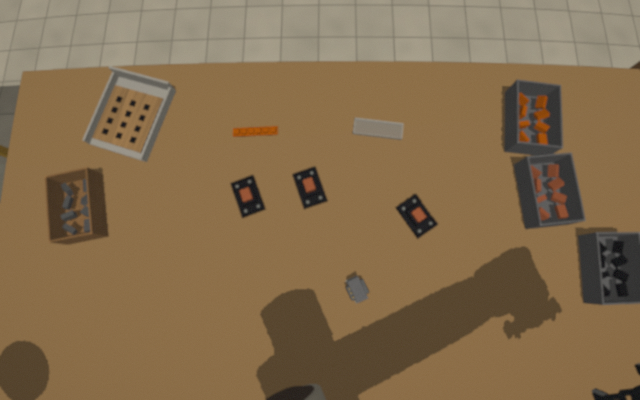

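The side view shows holders at about (321,165), (349,207) and (354,322). The top view shows them at (247,195), (309,185) and (418,215). The middle one looks proud, so I'll triangulate to check.

```bash
cat > h.py <<'E'
import numpy as np, cv2
from workcell import bot
def K(m):
    f=200/np.tan(np.radians(m["vertical_fov"]/2)); return f
def ray(m,p):
    f=K(m); d=np.array([(p[0]-m["cx"])/f,(p[1]-m["cy"])/f]); u=d.copy()
    for _ in range(20): u=d/(1+m["k1"]*(u@u))
    R=np.array(m["R"]); return -R.T@m["t"], R.T@np.array([u[0],u[1],1])
def plane(m,p,z):
    c,d=ray(m,p); return c+d*(z-c[2])/d[2]
def tri(m1,p1,m2,p2):
    c1,d1=ray(m1,p1); c2,d2=ray(m2,p2)
    s=np.linalg.lstsq(np.c_[d1,-d2],c2-c1,rcond=None)[0]
    a,b=c1+s[0]*d1,c2+s[1]*d2; return (a+b)/2,np.linalg.norm(a-b)
E
python3 - <<'E'
from h import *
C={"side":[(321,163),(349,203),(354,320)],"top":[(247,195),(309,185),(418,215)]}
P={};rows=[]
for n in C:
    im=cv2.imread(f"pics/{n}0.png"); h=cv2.cvtColor(im,cv2.COLOR_BGR2HSV)
    r=[]
    for k,(x,y) in enumerate(C[n]):
        s=np.s_[y-24:y+25,x-24:x+25]; H=h[s].astype(int)
        m=((H[...,0]<11)&(H[...,1]>150)&(H[...,2]>60)).astype(np.uint8)
        nn,l,st,_=cv2.connectedComponentsWithStats(m,connectivity=4); m=l==1+st[1:,4].argmax()
        V=H[...,2]; t,_=cv2.threshold(V[m].astype(np.uint8),0,255,cv2.THRESH_OTSU)
        top=m&(V>t) if n=="side" else m
        ys,xs=np.nonzero(top); q=cv2.minAreaRect(np.c_[xs,ys].astype(np.float32))
        P[n,k]=np.array([xs.mean()+x-24,ys.mean()+y-24]); 
        print(n,k,m.sum(),top.sum(),t,P[n,k].round(1),q[1],np.percentile(V[m],[5,25,50,75,95]))
        o=im[s].copy(); o2=o.copy(); o2[top]=(0,255,0); r.append(np.vstack([o,o2]))
    rows.append(np.hstack(r))
cv2.imwrite("pics/crops.png",cv2.resize(np.hstack(rows),None,fx=2.7,fy=5.4,interpolation=cv2.INTER_NEAREST)if 0 else cv2.resize(np.vstack(rows),None,fx=3,fy=3,interpolation=cv2.INTER_NEAREST))
ms,mt=bot.camera_model("side"),bot.camera_model("top")
for k in range(3): print(tri(ms,P["side",k],mt,P["top",k]), plane(mt,P["top",k],.041),plane(ms,P["side",k],.041),plane(ms,P["side",k],.029))
E
```

```text
side 0 99 67 140.0 [321.3 160.1] (7.488452911376953, 10.816654205322266) [ 87.8 125.5 181.  188.  207. ]
side 1 196 100 141.0 [348.8 198.5] (8.497057914733887, 14.310833930969238) [ 90.75 102.   149.   181.   193.  ]
side 2 288 219 134.0 [354.3 317. ] (13.435027122497559, 16.970561981201172) [ 71.35 141.75 176.   181.   189.65]
top 0 127 127 129.0 [245.5 194.2] (12.4415864944458, 10.584633827209473) [102.3 126.  145.  150.  152. ]
top 1 131 131 131.0 [308.7 184.1] (13.597793579101562, 10.119288444519043) [100.5 125.5 146.  152.  154. ]
top 2 134 134 131.0 [418.4 214.4] (13.118597030639648, 10.463642120361328) [101.65 128.   148.5  155.   157.  ]
(array([0.59167232, 0.18923401, 0.0242052 ]), np.float64(0.0010638464903021895)) [0.58880263 0.18550798 0.041     ] [0.58591878 0.16897228 0.041     ] [0.58963709 0.18340968 0.029     ]
(array([0.61302426, 0.04079626, 0.03514345]), np.float64(0.001574611613702192)) [0.61247892 0.04038192 0.041     ] [0.61013869 0.03506555 0.041     ] [0.61436743 0.0466809  0.029     ]
(array([ 0.54544685, -0.21204049,  0.02285001]), np.float64(0.0010039187307242063)) [ 0.54320718 -0.20798859  0.041     ] [ 0.54075106 -0.22142516  0.041     ] [ 0.54351747 -0.2152153   0.029     ]
```

View pics/crops.png

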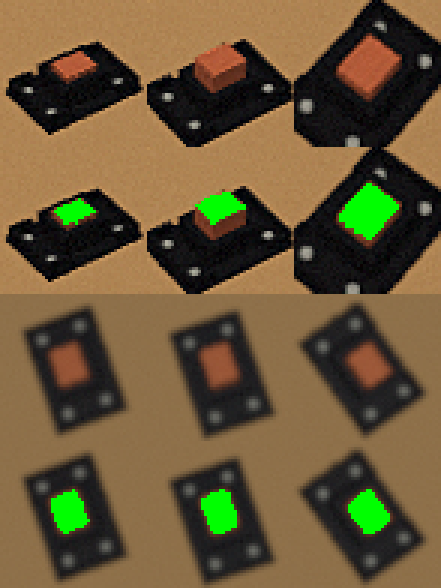

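The middle holder is the proud one: its contact measures about 11 mm higher than the other two. The contact is at about (0.6125, 0.040) and the holder's yaw is about 14°. I'll shut the fingers and travel high.

```bash
python3 -m crank '[[[0.69,0.97,0,0,0,-0.05],[0.69,0.97,0,0,0,-0.05],[0.69,0.97,0,0,0,-0.05],[0.69,0.97,0,0,0,-0.05],[0.69,0.97,0,0,0,-0.05],[0.69,0.97,0,0,0,-0.05],[0.69,0.97,0,0,0,-0.05],[0.69,0.97,0,0,0,-0.05],[0.69,0.97,0,0,0,-0.05],[0.69,0.97,0,0,0,-0.05],[0.69,0.97,0,0,0,-0.05],[0.69,0.97,0,0,0,-0.05],[0.69,0.97,0,0,0,-0.05],[0.69,0.97,0,0,0,-0.05]]]' 0 20; python3 -m crank '[[[0.69,0.97,0,0,0,-0.05],[0.69,0.97,0,0,0,-0.05],[0.69,0.97,0,0,0,-0.05],[0.69,0.97,0,0,0,-0.05],[0.69,0.97,0,0,0,-0.05],[0.69,0.97,0,0,0,-0.05],[0.69,0.97,0,0,0,-0.05],[0.69,0.97,0,0,0,-0.05],[0.69,0.97,0,0,0,-0.05],[0.69,0.97,0,0,0,-0.05],[0.69,0.97,0,0,0,-0.05],[0.69,0.97,0,0,0,-0.05],[0.69,0.97,0,0,0,-0.05],[0.69,0.97,0,0,0,-0.05],[0,0,0,0,0,0],[0,0,0,0,0,0]]]'
```

```text
time: 1.27
ee_pos: [0.4173, -0.2298, 0.25]
tcp_rot: [-180.0, 0.0, 19.2]
wrist_force: [0.1, -0.5, 0.8]
opening: -0.0002
grasp_force: 0.0
time: 2.6
ee_pos: [0.6103, 0.0417, 0.2492]
tcp_rot: [-180.0, 0.1, 14.5]
wrist_force: [0.6, -0.8, 0.2]
opening: 0.0002
grasp_force: 0.0
```

```bash
python3 -m crank '[[[0.11,-0.07,-0.9,0,0,0],[0,0,-0.9,0,0,0],[0,0,-0.9,0,0,0],[0,0,-0.9,0,0,0],[0,0,-0.9,0,0,0],[0,0,-0.9,0,0,0],[0,0,-0.9,0,0,0],[0,0,-0.9,0,0,0],[0,0,-0.9,0,0,0],[0,0,-0.8,0,0,0],[0,0,0,0,0,0],[0,0,0,0,0,0]]]'
python3 - <<'E'
from h import *
o=[]
for n,(x,y) in {"side":(349,190),"top":(309,185)}.items():
    i=cv2.cvtColor(bot.camera(n),cv2.COLOR_RGB2BGR); o.append(cv2.resize(i[y-40:y+40,x-40:x+40],None,fx=5,fy=5,interpolation=cv2.INTER_NEAREST))
cv2.imwrite("pics/near.png",np.hstack(o)); print(bot.get_obs()["ee_pos"])
E
```

```text
time: 3.6
ee_pos: [0.6114, 0.0386, 0.0719]
tcp_rot: [-180.0, 0.1, 14.3]
wrist_force: [-0.5, -0.4, 0.7]
opening: -0.0001
grasp_force: 0.0
[0.61260605 0.03893109 0.07367658]
```

View pics/near.png

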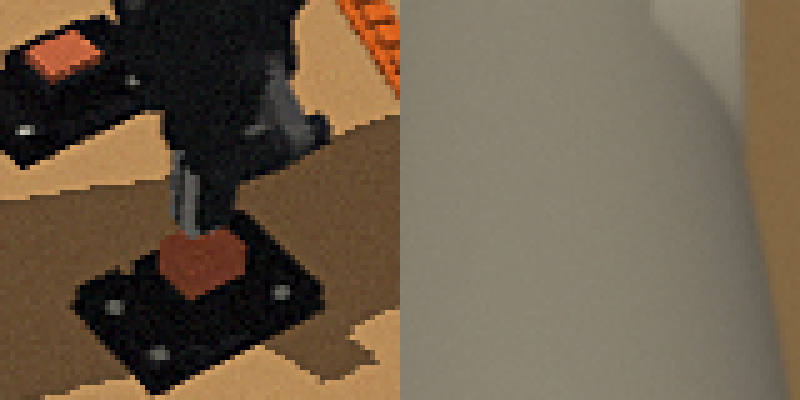

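The fingertips are centred over the proud contact in the side crop at (205,235). I'll press slowly and watch the force.

```bash
for k in 1; do python3 -m crank '[[[0,0,-0.1,0,0,0],[0,0,-0.1,0,0,0],[0,0,-0.1,0,0,0],[0,0,-0.1,0,0,0],[0,0,-0.1,0,0,0],[0,0,0,0,0,0]]]'; done; python3 -m crank '[[[0,0,-0.05,0,0,0],[0,0,-0.05,0,0,0],[0,0,-0.05,0,0,0],[0,0,-0.05,0,0,0],[0,0,0,0,0,0]]]'; python3 -m crank '[[[0,0,-0.05,0,0,0],[0,0,-0.05,0,0,0],[0,0,-0.05,0,0,0],[0,0,-0.05,0,0,0],[0,0,0,0,0,0]]]'
```

```text
time: 4.2
ee_pos: [0.612, 0.0394, 0.0617]
tcp_rot: [-180.0, 0.0, 14.4]
wrist_force: [0.5, -0.3, -0.4]
opening: -0.0003
grasp_force: 0.0
time: 4.62
ee_pos: [0.6123, 0.0393, 0.0583]
tcp_rot: [180.0, -0.0, 14.4]
wrist_force: [0.8, 0.3, 0.6]
opening: 0.0001
grasp_force: 0.1
time: 5.03
ee_pos: [0.6123, 0.0393, 0.0541]
tcp_rot: [180.0, -0.0, 14.4]
wrist_force: [-0.1, 0.5, 1.5]
opening: 0.0001
grasp_force: 0.5
```

```bash
python3 -m crank '[[[0,0,-0.05,0,0,0],[0,0,-0.05,0,0,0],[0,0,-0.05,0,0,0]]]'; python3 -m crank '[[[0,0,-0.05,0,0,0],[0,0,-0.05,0,0,0]]]'
```

```text
time: 5.28
ee_pos: [0.6123, 0.0393, 0.0512]
tcp_rot: [180.0, -0.0, 14.4]
wrist_force: [-1.4, 0.0, 3.2]
opening: 0.0004
grasp_force: 1.5
time: 5.45
ee_pos: [0.6123, 0.0394, 0.0492]
tcp_rot: [-180.0, -0.0, 14.4]
wrist_force: [-0.3, 0.1, 3.7]
opening: -0.0001
grasp_force: 1.5
```

```bash
python3 -m crank '[[[0,0,-0.04,0,0,0],[0,0,0,0,0,0]]]'; python3 -m crank '[[[0,0,-0.03,0,0,0],[0,0,0,0,0,0]]]'
```

```text
time: 5.62
ee_pos: [0.6123, 0.0393, 0.0482]
tcp_rot: [-180.0, 0.0, 14.4]
wrist_force: [-0.2, 0.6, -0.3]
opening: -0.0002
grasp_force: 0.4
time: 5.78
ee_pos: [0.6123, 0.0393, 0.0481]
tcp_rot: [-180.0, -0.0, 14.4]
wrist_force: [-2.0, -0.7, 4.3]
opening: 0.0
grasp_force: 2.1
```

```bash
python3 -m crank '[[[0,0,-0.03,0,0,0],[0,0,0,0,0,0]]]'; python3 -c "
from workcell import bot
o=bot.get_obs();print(o['ee_pos'],o['wrist_force'],o['grasp_force'])"
```

```text
time: 5.95
ee_pos: [0.6124, 0.0393, 0.048]
tcp_rot: [180.0, -0.0, 14.4]
wrist_force: [-2.5, -0.3, 8.1]
opening: 0.0004
grasp_force: 4.1
[0.61235059 0.03932064 0.04804925] [-2.52059474 -0.32157624  8.12165403] 4.137525033112297
```

```bash
python3 -m crank '[[[0,0,-0.03,0,0,0],[0,0,0,0,0,0],[0,0,0,0,0,0]]]'; python3 -m crank '[[[0,0,0.1,0,0,0],[0,0,0.1,0,0,0],[0,0,0.2,0,0,0],[0,0,0.4,0,0,0],[0,0,0.6,0,0,0],[0,0,0.8,0,0,0],[0,0,0.9,0,0,0],[0,0,0.9,0,0,0],[0,0,0.9,0,0,0],[0,0,0.9,0,0,0],[0,0,0.9,0,0,0],[0,0,0.9,0,0,0],[0,0,0.9,0,0,0],[0,0,0.9,0,0,0]]]'; python3 -m crank '[[[-0.8,-0.8,0,0,0,0],[-0.8,-0.8,0,0,0,0],[-0.8,-0.8,0,0,0,0],[-0.8,-0.8,0,0,0,0],[-0.8,-0.8,0,0,0,0],[-0.8,-0.8,0,0,0,0],[-0.8,-0.8,0,0,0,0],[-0.8,-0.8,0,0,0,0],[-0.8,-0.8,0,0,0,0],[-0.8,-0.8,0,0,0,0],[0,-1,0,0,0,0],[0,-1,0,0,0,0],[0,-1,0,0,0,0],[0,-1,0,0,0,0],[0,-1,0,0,0,0],[0,-1,0,0,0,0],[0,0,0,0,0,0],[0,0,0,0,0,0]]]'
python3 - <<'E'
from h import *
o=[]
for n,(x,y) in {"side":(335,190),"top":(290,185)}.items():
    i=cv2.cvtColor(bot.camera(n),cv2.COLOR_RGB2BGR); a=cv2.imread(f"pics/{n}0.png")
    s=np.s_[y-40:y+40,x-60:x+60]; o.append(np.hstack([cv2.resize(k[s],None,fx=3,fy=3,interpolation=cv2.INTER_NEAREST) for k in(a,i)]))
cv2.imwrite("pics/after.png",np.vstack(o))
E
```

```text
time: 6.2
ee_pos: [0.6123, 0.0393, 0.048]
tcp_rot: [180.0, -0.1, 14.4]
wrist_force: [-4.3, 0.3, 11.9]
opening: 0.0002
grasp_force: 6.0
time: 7.37
ee_pos: [0.6121, 0.0393, 0.2368]
tcp_rot: [180.0, -0.1, 14.4]
wrist_force: [-0.0, -0.4, -0.4]
opening: -0.0
grasp_force: 0.0
time: 8.87
ee_pos: [0.4521, -0.2412, 0.2354]
tcp_rot: [180.0, -0.0, 14.3]
wrist_force: [0.5, 1.2, 0.7]
opening: 0.0
grasp_force: 0.0
```

View pics/after.png

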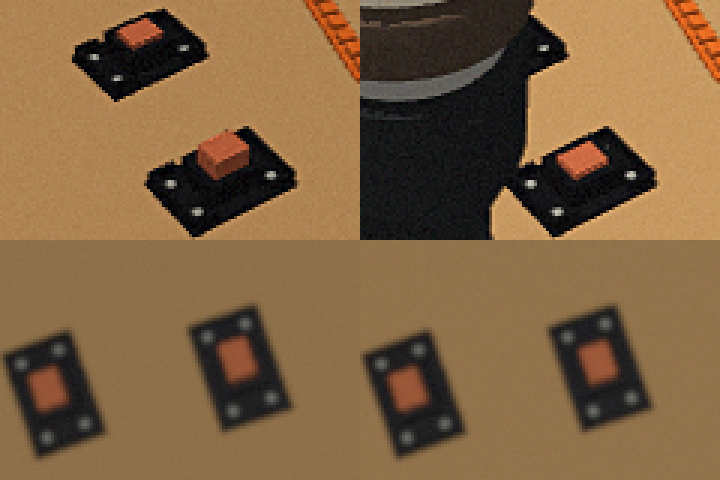

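The contact now sits low, like the home ones (side crop at (582,160)). The holder has not moved (studs unchanged), so I'm handing in.

```bash
python3 -c "
from workcell import bot
print(bot.job_done())"
```

```text
the job is handed in; nothing more can be done
None
```

The proud contact, on the middle holder, is pressed fully home onto its hard stop with about 12 N. The arm is withdrawn, the pictures show no shift of that holder, and the job is handed in.

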